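# Load the vial mixer and latch its sliding guard

### The job

Stand the amber vial upright in the round well of the white vial mixer, then push the mixer's clear sliding guard shut over it until the spring latch clicks and holds the guard by itself. Press gently: do not ram the guard hard into its rubber stop. Leave the other things where they are.

Things in the scene. Friction and masses are not known exactly. Their poses are not given: they have to be found in the camera images.
- vial_centre (a point): the amber glass vial with a black screw cap: upright, 38 mm diameter, 99 mm high, loose on the table. This point is its centre, half-way up (49.5 mm above its underside); z points up along the vial
- mixer: white vial mixer, fixed: housing 110 (x) x 260 (y) x 45 mm high; origin at its foot, 4 mm in +y from the middle. The guard closes along +y; parking deck in the -y half, well in the +y half. Beyond the +y end stands a white end wall with a grey latch arm over the deck (44 mm wide, 152 to 174 mm high, bolt head to 190, from y = 90 mm on). The wall has slotted screw holes: it is up to 10 mm off in y
- well (a point): centre of the floor of the mixer's round well: 43 mm diameter, 30 mm deep, floor 15 mm and mouth 45 mm above the table; axes as the mixer's. A vial fully home has its centre 64.5 mm above the table. Guard and latch arm are near along y, so the fingers are best spread along the mixer's x
- guard_grip (a point): centre of the blue upright grip on the clear guard's roof: 56 (x) x 12 (y, sliding direction) x 34 mm high, 127 to 161 mm above the table; axes as the mixer's. The guard is a clear hood 96 mm wide, 126 mm long, open at its leading +y edge, 98 mm ahead of this point. Pushing the grip's -y face towards +y closes it
- guard (a joint): guard travel in m along the mixer's +y: 0 fully open; starts at 0 to 0.010. It latches at 0.133 nominally, but anywhere from 0.123 to 0.143, as its end wall and latch are shifted unmeasured. Rail friction about 2 N; it stays where it is left
- latch_bolt (a joint): lift in m of the spring bolt in the latch arm (steel pin, black head, red band): 0 down. Down while the guard is away; in the guard's last 25 mm a ramp lifts it to about 5 mm (push about 7 N), it rides a flat for the last 8 mm (push eases: not yet the click) and only at the latching point, against the stop (about 9 N), it snaps down behind the tooth: the click. It then locks the guard
- rubber_stop (a joint): squeeze in m of the springy black stop on the end wall, met by the guard 1.5 mm before it latches: 0 free, about 1.4 mm when latched. It yields 1 mm per 4 N, with 2 N of rail friction besides, so a push of 12 N in all is always past the click; a squeeze over 4.5 mm (18 N) counts as ramming
- flask_centre (a point): bystander: small clear flask with a white cap, 44 mm diameter, 104 mm high; point half-way up. It, the green-capped bottle and the amber vial stand in a row to the right of the mixer, in any order
- green_centre (a point): bystander: slim clear bottle with a green cap, 28 mm diameter, 119 mm high; point half-way up
- beaker_centre (a point): bystander: small empty beaker, 48 mm diameter, 58 mm high; point half-way up
- timer_centre (a point): bystander: flat white timer with three red keys, 62 x 64 x 19 mm; point half-way up
- tape_centre (a point): bystander: roll of tape lying flat, 64 mm diameter, 19 mm high; point half-way up
Mind the look-alikes: they are no part of the job. Leave any blue or yellow look-alike of the part that bears vial_centre alone.

How it is judged:
By the outcome, as a careful person would: the job done as asked, in the order asked, and still so for the second after the job is handed in, with the robot touching nothing.
It also fails if it takes over 69 s, if anything falls off the work surface, if the arm or the gripper's body presses on something with over 40 N, if the wrist force passes 120 N, or if a joint passes its speed limit or range.

### The arm

A 6-joint arm with a two-finger parallel gripper is mounted at the origin on the work surface; the furniture and walls round the work are solid. World frame = base frame: x ahead of the robot, y to its left, z up, the work surface at z = 0. Lengths are in m, angles in rad, forces in N, time in s.
With the tool pointing down it reaches from about 0.25 to 0.775 m from the base axis. Payload 4 kg.
Tool frame: the origin (TCP) lies at the centre of the arm's flange, where the gripper is bolted on; the fingertips stand 199 mm ahead of it and the grasp point (between the pads) lies 180 mm ahead of it (robot.tcp_to_tips is the z of the fingertips in the tool frame, in m); z points along the fingers, y is the line along which they close (so a half turn about z gives the same grasp; the last joint's range is limited). The gripper opens to 94 mm and grips with 3 to 60 N. Pads are 16 mm wide; open, the fingers measure 119 mm over their backs; the gripper's body (75 mm by 177 mm) begins 78 mm behind the grasp point.
Start: joints at [-1.338, 0.087, 1.371, -0, 1.684, -0.103], TCP at [0.181, -0.519, 0.405] pointing down, gripper open.
Joint ranges: [-3.1, 3.1], [-0.76, 2.03], [0.27, 2.55], [-1.08, 4.22], [0.17, 2.65], [-2.57, 2.57]. Speed limits (rad/s): [2.79, 2.79, 3.14, 3.14, 3.14, 3.14].

### API

Orientations are given as [roll, pitch, yaw] about the fixed x, y, z axes, in that order (R = Rz(yaw) Ry(pitch) Rx(roll)).
In Python, from bench import robot gives the robot as it stands.
- The arm moves only by the tool play_rows, never from a script. Its arguments are lists of equal length, an entry for each row: "translation": the shift along the tool's x, y, z scaled (see below), a list of three; "twist": the turn, a rotation vector about the tool's x, y, z scaled (see below), a list of three; "gripper": the opening, from -1 (shut) to 1 (fully open). A call has 1 to 8 rows; each row shifts and turns the commanded pose from where the row before left it, along the tool's axes as they then stand; what a row does not reach is not made up. The controller multiplies each number of a shift by 0.04 m and each number of a turn by 0.1 rad. A row lasts 1/10 s, in which the tool goes at most 50 mm and 8.59 degrees, less where a joint would pass 70% of its speed; a pose out of reach is approached as far as the arm can. A call with a number of a shift or a turn outside -1 to 1 is refused whole. A call with a gripper value outside its range is refused whole. The fingers move at their own pace and stop on an object; the grip force is fixed at half the most. Time passes only in rows, so rows that do not move let the fingers close. It gives the time, the measured TCP pose, the force, the opening and the grip force at its end, in the units of the state.
- robot.get_obs(): the state, without advancing time (a new reading comes with each control period).
- robot.snapshot(name): name is "side" or "top"; returns the picture (384x512x3 uint8, red, green, blue); there is no depth.
- robot.camera_model(name): a dict with "camera_matrix" (3x3 intrinsics, pixels), "k1" (the pictures are not rectified: a ray, as slopes to the right and down, at radius r is drawn at 1 + k1 r^2 times it, then the intrinsics apply), "rvec" (rotation vector, rad) and "tvec" (3), from world to camera coordinates, as OpenCV has them. Camera axes: x right, y down, z forward; pixel columns grow to the right and rows downward; lengths in m; the calibration is good to about 2 mm. A picture is of the moment at which its call begins. camera_model takes no time and is no camera call.
- robot.close_job(): hands the job in; it is judged then, once.
Trained networks look in the newest picture that a camera, given by its name, has taken for a name from the list of things; names that differ only in an ending like _2 or _b are one class to them, and where a whole thing is asked for, a point or a joint stands for the part that bears it (a point fixed in the world has none). Each returns a list of dicts, best first, with "score" (0 to 1); they miss things now and then, are a little off and sometimes report something else, mostly with a low value. They report only what shows in the picture. A call takes as long as a camera call. They do not tell look-alikes from the thing itself.
- robot.recognise(name, camera): "centre" ([x, y, z] in m, in world coordinates, good to about 4 mm: the middle of the surface that is visible of it).
- robot.spot_point(name, camera): "centre" ([x, y, z] in m, in world coordinates, good to about 4 mm: a listed point, or the origin of a listed thing).
The state is a dict: "time": time; "joint_positions": joint angles; "qvel": joint speeds; "joint_torque": joint torques, N m; "tool_pos": TCP position; "ee_rot": TCP orientation; "wrist_force": force on the tool from outside, world axes, zero at the start; "wrist_torque": the same for the moment, N m; "width": finger opening in m; "finger_force": force on a finger pad.
Only numpy, scipy, OpenCV 4.12 (cv2) and the standard library are available. Lean on these libraries where they do the work, as an engineer would, in place of code of your own. Each camera call takes 0.05 s, during which the arm holds its last target. There are 200 camera calls.

## Working session

There is one attempt and no reset: what is moved stays moved. The work goes in short steps, Python scripts to look and compute and a tool call to move; the robot and the scene stay as the last step left them, time stands still between calls to the robot, and variables do not carry over. Pictures are saved under pics/ and viewed, at most 10 in all, crops included, and the job is handed in when it is done.

Besides the shell and the picture viewer there is one more tool, called after "Call:" as a command line: name --argument value ..., lists and objects as JSON in quotes. play_rows: Moves the arm, as the interface text tells. Its arguments: {"type":"object","properties":{"translation":{"type":"array","items":{"type":"array","items":{"type":"number","minimum":-1,"maximum":1}}},"twist":{"type":"array","items":{"type":"array","items":{"type":"number","minimum":-1,"maximum":1}}},"gripper":{"type":"array","items":{"type":"number"}}},"required":["translation","twist","gripper"]}

```bash
mkdir -p pics; cat > h.py <<'E'
import numpy as np, cv2
from bench import robot
def cam(n):
    m=robot.camera_model(n); K=np.array(m["camera_matrix"]);R=cv2.Rodrigues(np.array(m["rvec"],float))[0];t=np.array(m["tvec"],float).ravel()
    return K,float(m["k1"]),R,t
def proj(n,P):
    K,k,R,t=cam(n); p=cv2.projectPoints(np.atleast_2d(np.array(P,float)),cv2.Rodrigues(R)[0],t,K,np.array([k,0,0,0.]))[0]
    return p.reshape(-1,2)
def unproj(n,uv,z):
    K,k,R,t=cam(n); s=cv2.undistortPointsIter(np.array([[uv]],float),K,np.array([k,0,0,0.]),None,None,(3,50,1e-9)).ravel()
    d=R.T@np.array([s[0],s[1],1]); c=-R.T@t
    return c+d*(z-c[2])/d[2]
def snap(n,f): 
    im=robot.snapshot(n); cv2.imwrite(f"pics/{f}.png",im[:,:,::-1]); return im
E
python3 - <<'E'
from h import *
for c in("top","side"):
    im=snap(c,c+"0"); K,k,R,t=cam(c); print(c,(-R.T@t).round(3),K[0,0],k)
    for n in["vial_centre","mixer","well","guard_grip","flask_centre","green_centre","beaker_centre","timer_centre","tape_centre"]:
        print(n,[(np.round(d["centre"],3).tolist(),round(d["score"],2)) for d in robot.spot_point(n,c)[:4]])
a=cv2.imread("pics/top0.png");b=cv2.imread("pics/side0.png")
cv2.imwrite("pics/ab0.png",cv2.resize(a,(800,600)))
cv2.imwrite("pics/bb0.png",cv2.resize(b,(800,600)))
print(robot.get_obs())
E
```

```text
top [ 3.010e-01 -1.000e-03  1.283e+00] 432.2046604831831 0.02812814652465333
vial_centre [([0.317, -0.202, 0.043], 0.65), ([0.426, -0.216, 0.049], 0.52), ([0.349, -0.135, 0.05], 0.43)]
mixer [([0.563, 0.095, -0.002], 0.92), ([0.572, -0.004, 0.148], 0.42)]
well []
guard_grip [([0.571, -0.002, 0.151], 0.93)]
flask_centre [([0.54, -0.19, 0.051], 0.57)]
green_centre [([0.65, -0.2, 0.062], 0.54)]
beaker_centre [([0.724, -0.053, 0.035], 0.74)]
timer_centre [([0.386, -0.05, 0.009], 0.83)]
tape_centre [([0.714, 0.018, 0.007], 0.63), ([0.541, -0.193, 0.047], 0.44)]
side [ 0.719 -0.773  1.131] 462.66206904400434 0.005525078916513592
vial_centre [([0.32, -0.202, 0.049], 0.9), ([0.425, -0.22, 0.05], 0.8), ([0.35, -0.136, 0.05], 0.72)]
mixer [([0.562, 0.099, 0.002], 0.56)]
well [([0.561, 0.14, 0.013], 0.64)]
guard_grip [([0.573, -0.001, 0.145], 0.81), ([0.559, 0.142, 0.012], 0.65)]
flask_centre [([0.544, -0.192, 0.049], 0.69), ([0.715, 0.015, 0.009], 0.41)]
green_centre [([0.65, -0.199, 0.058], 0.59)]
beaker_centre [([0.725, -0.048, 0.026], 0.68)]
timer_centre [([0.386, -0.049, 0.008], 0.84)]
tape_centre [([0.715, 0.017, 0.008], 0.78)]
{'time': 1.0, 'joint_positions': array([-1.33810380e+00,  8.71851891e-02,  1.37069534e+00,  7.90383640e-06,
        1.68363628e+00, -1.03069692e-01]), 'qvel': array([ 3.44418140e-04, -2.59554719e-03, -2.52072131e-05, -1.23069803e-03,
        1.98445998e-04,  3.07192896e-04]), 'joint_torque': array([-5.64547427e-04, -3.40054822e+01, -3.02608037e+01,  7.18838163e-02,
        2.37413688e-02, -6.69689626e-06]), 'tool_pos': array([ 0.18122955, -0.51927545,  0.40471635]), 'ee_rot': array([ 3.14151640e+00, -7.92920352e-09,  3.35763112e-01]), 'wrist_force': array([-0.02231043, -0.0509324 ,  0.83657791]), 'wrist_torque': array([-0.0450093 , -0.02972757, -0.03286737]), 'finger_force': 0.0, 'width': 0.0939463906182388}
```

View pics/ab0.png

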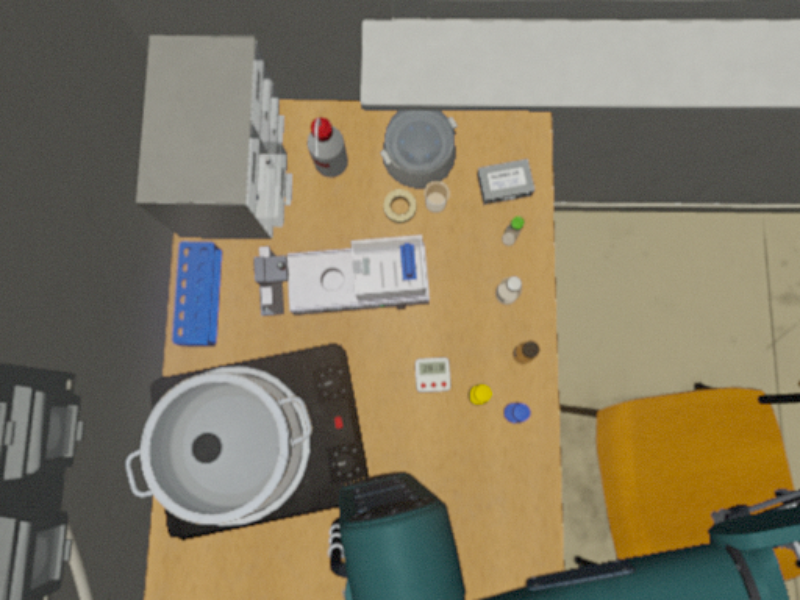

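View pics/bb0.png

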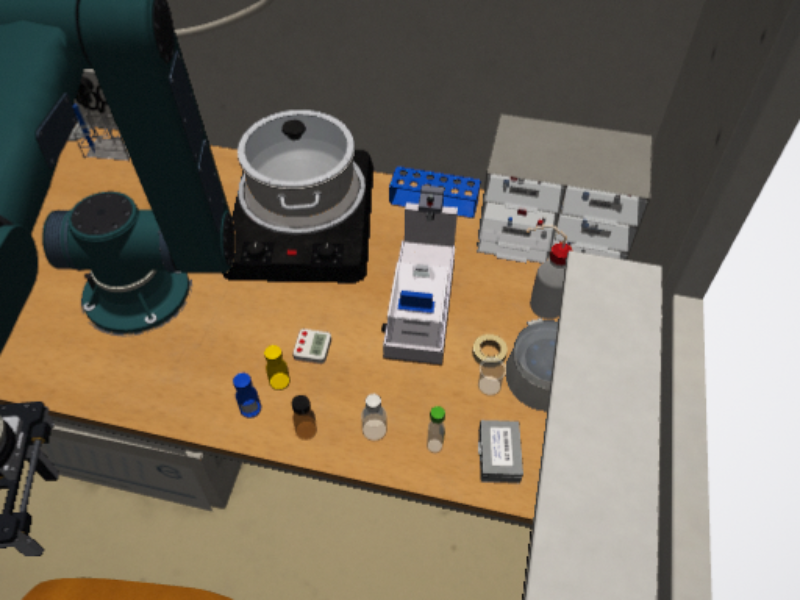

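The top view shows the amber vial (dark cap) at (527,351) in the 800x600 picture. The mixer spans about (290–430, 237–312), with the well at (333,280) and the blue grip at (408,262). The blue and yellow look-alikes are at (517,412) and (480,394). The side view agrees, with the amber vial at (304,417).

```bash
python3 - <<'E'
from h import *
a=cv2.imread("pics/top0.png")
c=cv2.resize(a[140:210,155:285],None,fx=6,fy=6,interpolation=cv2.INTER_CUBIC); cv2.imwrite("pics/c0.png",c)
b=cv2.imread("pics/side0.png")
c=cv2.resize(b[110:240,230:310],None,fx=4.6,fy=4.6,interpolation=cv2.INTER_CUBIC)
d=cv2.resize(b[230:300,140:260],None,fx=3.3,fy=3.3,interpolation=cv2.INTER_CUBIC)
o=np.zeros((600,800,3),np.uint8); o[:c.shape[0],:c.shape[1]]=c; o[:d.shape[0],400:400+d.shape[1]]=d[:, :400]; cv2.imwrite("pics/c1.png",o)
for nm,im,cn in(("top",a,"top"),("side",b,"side")):
    h=cv2.cvtColor(im,cv2.COLOR_BGR2HSV); m=cv2.inRange(h,(105,150,60),(125,255,255))
    n,l,s,ce=cv2.connectedComponentsWithStats(m)
    for i in range(1,n):
        if s[i,4]>25:
            mm=cv2.minAreaRect(np.argwhere(l==i)[:,::-1].astype(np.float32)); print(nm,s[i],ce[i].round(1),mm)
E
```

```text
top [ 111  156   30   65 1190] [127.8 191.6] ((125.8696517944336, 187.58560180664062), (26.01174545288086, 64.187255859375), 3.5763344764709473)
top [259 157   5  12  29] [260.8 161.1] ((261.0, 162.5), (11.0, 4.0), 90.0)
top [330 259   8  10  55] [333.7 263.5] ((333.5, 263.5), (9.0, 7.0), 90.0)
side [249 107  59  32 860] [278.4 121.2] ((277.229736328125, 122.12162780761719), (56.717647552490234, 24.166650772094727), 9.462322235107422)
side [257 186  20   6  67] [265.9 188.3] ((266.4024353027344, 188.3780517578125), (19.215089797973633, 3.312946081161499), 6.34019136428833)
side [255 191  23   9  82] [265.9 196.4] ((265.93035888671875, 195.23146057128906), (22.37494659423828, 6.54182767868042), 5.440331935882568)
side [149 239  11  10  81] [154.3 243.2] ((154.2941436767578, 243.176513671875), (8.731282234191895, 10.186494827270508), 75.96376037597656)
side [154 248  13  19  85] [160.2 258.4] ((161.28651428222656, 258.2415771484375), (11.341978073120117, 17.065967559814453), 32.00538635253906)
```

View pics/c0.png

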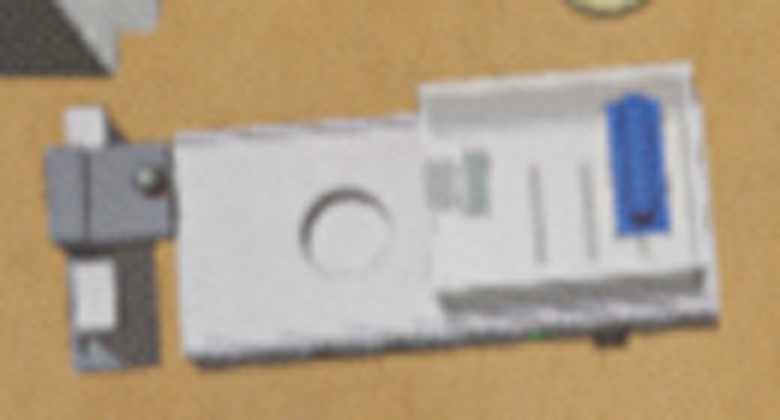

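View pics/c1.png

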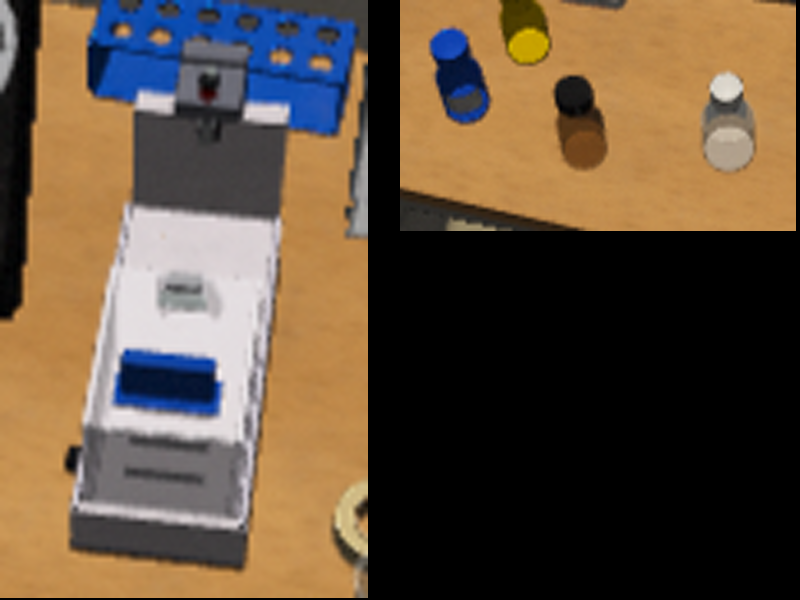

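The crop shows the well mouth circle centred at about (346,233). The deck's lower edge runs from (187,352) to (718,312), and the upper left corner is at (176,134). The grip's top face is around (638,160). The second crop confirms that the black-capped amber vial stands between the blue one and the white-capped flask.

```bash
cat > a.py <<'E'
from h import *
f=lambda u,v:((u+.5)/6-.5+155,(v+.5)/6-.5+140)
W=unproj("top",f(346,233),.045); print("well",W)
P=[unproj("top",f(*p),.045) for p in((187,352),(718,312),(176,134))]
d=P[0]-P[1]; yaw=np.arctan2(-d[0],d[1]); print("yaw",np.degrees(yaw),np.linalg.norm(d),np.linalg.norm(P[0]-P[2]))
d=P[0]-P[2]; print("yaw2",np.degrees(np.arctan2(-d[1],-d[0])))
print("grip top", unproj("top",f(638,160),.161))
b=[cv2.imread(f"pics/{n}0.png") for n in("top","side")]
# amber vial: dark cap + amber body silhouette: fit by mask
from scipy.optimize import minimize
for n,im in zip(("top","side"),b):
    p=proj(n,[[.425,-.218,.0],[.425,-.218,.099]]); c=p.mean(0).astype(int)
    x0,y0=c-18; r=im[y0:y0+36,x0:x0+36]; h=cv2.cvtColor(r,cv2.COLOR_BGR2HSV)
    m=(h[...,2]<135).astype(np.uint8)
    k,l,s,ce=cv2.connectedComponentsWithStats(m); i=1+np.argmax(s[1:,4]); print(n,s[i],ce[i]+[x0,y0])
    m=np.zeros(im.shape[:2],bool); m[y0:y0+36,x0:x0+36]=l==i
    # silhouettes as body cyl r19 z0..72 + cap r15 to .099
    t=np.linspace(0,2*np.pi,40)
    def sil(q):
        o=np.zeros((im.shape[0]*4,im.shape[1]*4),np.uint8)
        for R_,z0,z1 in((.019,0,.07),(.015,.07,.099)):
            pts=np.concatenate([np.c_[q[0]+R_*np.cos(t),q[1]+R_*np.sin(t),0*t+z] for z in(z0,z1)])
            cv2.fillConvexPoly(o,cv2.convexHull(((proj(n,pts)+.5)*4).round().astype(np.int32)),1)
        return cv2.resize(o.astype(np.float32),None,fx=.25,fy=.25,interpolation=cv2.INTER_AREA)
    g=minimize(lambda q:np.abs(sil(q)-m).sum(),[.425,-.218],method="Nelder-Mead",options=dict(initial_simplex=[[.425,-.218],[.433,-.218],[.425,-.226]])); print(g.x,g.fun,m.sum())
E
python3 a.py
```

```text
well [0.55642836 0.14107242 0.045     ]
yaw 5.003809310713002 0.2575397847380198 0.1086844291669447
yaw2 5.209971116366737
grip top [ 0.56695516 -0.00092436  0.161     ]
top [ 15  12  12  13 112] [338.50892857 223.51785714]
[ 0.42450555 -0.21810361] 100.3125 112
side [ 13   6  16  28 344] [193.99709302 266.75      ]
[ 0.42800044 -0.21846011] 45.125 344
```

```bash
cat >> h.py <<'E'
from scipy.spatial.transform import Rotation as Ro
def plan(target,yaw,n,p=None,R=None):
    o=robot.get_obs(); p=np.array(o["tool_pos"]) if p is None else np.array(p)
    R=Ro.from_euler("xyz",o["ee_rot"]) if R is None else R
    T=Ro.from_euler("xyz",[np.pi,0,yaw]); w=(R.inv()*T).as_rotvec()/n; d=(np.array(target)-p)/n
    tr=[];tw=[]
    for i in range(n):
        a=np.round(R.inv().apply(d)/.04,2); tr.append(a.tolist()); b=np.round(w/.1,2); tw.append(b.tolist()); R=R*Ro.from_rotvec(w)
    print("from",p.round(4),"t",o["time"])
    for i in range(0,n,8): print(tr[i:i+8],tw[i:i+8])
E
python3 -c "
from h import *
plan([.426,-.2185,.405],1.66,16)"
```

```text
from [ 0.1812 -0.5193  0.4047] t 1.0
[[0.52, -0.32, -0.0], [0.54, -0.27, -0.0], [0.56, -0.23, -0.0], [0.58, -0.18, -0.0], [0.59, -0.13, -0.0], [0.6, -0.08, -0.0], [0.6, -0.03, -0.0], [0.61, 0.02, -0.0]] [[0.0, 0.0, -0.83], [0.0, 0.0, -0.83], [0.0, 0.0, -0.83], [0.0, 0.0, -0.83], [0.0, 0.0, -0.83], [0.0, 0.0, -0.83], [0.0, 0.0, -0.83], [0.0, 0.0, -0.83]]
[[0.6, 0.07, -0.0], [0.59, 0.12, -0.0], [0.58, 0.16, -0.0], [0.57, 0.21, -0.0], [0.55, 0.26, -0.0], [0.52, 0.3, -0.0], [0.5, 0.35, -0.0], [0.47, 0.39, -0.0]] [[0.0, 0.0, -0.83], [0.0, 0.0, -0.83], [0.0, 0.0, -0.83], [0.0, 0.0, -0.83], [0.0, 0.0, -0.83], [0.0, 0.0, -0.83], [0.0, 0.0, -0.83], [0.0, 0.0, -0.83]]
```

Call:
play_rows --translation '[[0.52,-0.32,0],[0.54,-0.27,0],[0.56,-0.23,0],[0.58,-0.18,0],[0.59,-0.13,0],[0.6,-0.08,0],[0.6,-0.03,0],[0.61,0.02,0]]' --twist '[[0,0,-0.83],[0,0,-0.83],[0,0,-0.83],[0,0,-0.83],[0,0,-0.83],[0,0,-0.83],[0,0,-0.83],[0,0,-0.83]]' --gripper '[1,1,1,1,1,1,1,1]'

```text
time: 1.8
tool_pos: [0.3045, -0.3683, 0.4048]
ee_rot: [3.141, 0.0, 1.003]
wrist_force: [-0.4, -0.8, -0.6]
width: 0.0938
finger_force: 0.0
```

Call:
play_rows --translation '[[0.6,0.07,0],[0.59,0.12,0],[0.58,0.16,0],[0.57,0.21,0],[0.55,0.26,0],[0.52,0.3,0],[0.5,0.35,0],[0.47,0.39,0]]' --twist '[[0,0,-0.83],[0,0,-0.83],[0,0,-0.83],[0,0,-0.83],[0,0,-0.83],[0,0,-0.83],[0,0,-0.83],[0,0,-0.83]]' --gripper '[1,1,1,1,1,1,1,1]'

```text
time: 2.6
tool_pos: [0.4265, -0.2178, 0.4048]
ee_rot: [3.141, 0.0, 1.667]
wrist_force: [0.3, -0.6, -0.2]
width: 0.0943
finger_force: 0.0
```

Call:
play_rows --translation '[[0,0,0]]' --twist '[[0,0,0]]' --gripper '[1]'

```text
time: 2.7
tool_pos: [0.4271, -0.217, 0.4047]
ee_rot: [3.141, -0.001, 1.668]
wrist_force: [-0.6, 0.6, 0.6]
width: 0.0939
finger_force: 0.0
```

```bash
python3 -c "
from h import *
plan([.426,-.2185,.238],1.66,8)"
```

```text
from [ 0.4271 -0.217   0.4047] t 2.7
[[-0.0, -0.0, 0.52], [-0.0, -0.0, 0.52], [-0.0, -0.0, 0.52], [-0.0, -0.0, 0.52], [-0.0, -0.0, 0.52], [-0.0, -0.0, 0.52], [-0.0, -0.0, 0.52], [-0.0, -0.0, 0.52]] [[0.0, -0.0, 0.01], [0.0, -0.0, 0.01], [0.0, -0.0, 0.01], [0.0, -0.0, 0.01], [0.0, -0.0, 0.01], [0.0, -0.0, 0.01], [0.0, -0.0, 0.01], [0.0, -0.0, 0.01]]
```

Tracking is good. Next I descend 167 mm with a 1.5 mm correction.

Call:
play_rows --translation '[[-0.03,-0.02,0.6],[0,0,0.6],[0,0,0.6],[0,0,0.6],[0,0,0.6],[0,0,0.6],[0,0,0.4],[0,0,0.17]]' --twist '[[0,0,0],[0,0,0],[0,0,0],[0,0,0],[0,0,0],[0,0,0],[0,0,0],[0,0,0]]' --gripper '[1,1,1,1,1,1,1,1]'

```text
time: 3.5
tool_pos: [0.4243, -0.2202, 0.2359]
ee_rot: [-3.139, -0.002, 1.662]
wrist_force: [-0.2, 0.0, 0.2]
width: 0.0943
finger_force: 0.0
```

Call:
play_rows --translation '[[0,0,0],[0,0,0],[0,0,0],[0,0,0],[0,0,0],[0,0,0],[0,0,0],[0,0,0]]' --twist '[[0,0,0],[0,0,0],[0,0,0],[0,0,0],[0,0,0],[0,0,0],[0,0,0],[0,0,0]]' --gripper '[-1,-1,-1,-1,-1,-1,-1,-1]'

```text
time: 4.3
tool_pos: [0.4255, -0.2199, 0.238]
ee_rot: [3.141, 0.0, 1.664]
wrist_force: [0.5, 0.5, 0.6]
width: 0.0367
finger_force: 30.0
```

Call:
play_rows --translation '[[0,0,-0.4],[0,0,-0.8],[0,0,-0.8],[0,0,-0.8],[0,0,-0.8],[0,0,-0.8],[0,0,-0.6],[0,0,0]]' --twist '[[0,0,0],[0,0,0],[0,0,0],[0,0,0],[0,0,0],[0,0,0],[0,0,0],[0,0,0]]' --gripper '[-1,-1,-1,-1,-1,-1,-1,-1]'

```text
time: 5.1
tool_pos: [0.4256, -0.22, 0.4419]
ee_rot: [3.136, 0.005, 1.664]
wrist_force: [-0.4, -0.8, -0.2]
width: 0.0363
finger_force: 30.0
```

```bash
python3 -c "
from h import *
plan([.558,.1405,.435],1.66,16);print(robot.get_obs()['width'])"
```

```text
from [ 0.4256 -0.22    0.4419] t 5.1
[[0.54, 0.26, 0.01], [0.54, 0.26, 0.01], [0.54, 0.26, 0.01], [0.54, 0.26, 0.01], [0.54, 0.26, 0.01], [0.54, 0.26, 0.01], [0.54, 0.26, 0.01], [0.54, 0.26, 0.01]] [[0.0, 0.0, 0.0], [0.0, 0.0, 0.0], [0.0, 0.0, 0.0], [0.0, 0.0, 0.0], [0.0, 0.0, 0.0], [0.0, 0.0, 0.0], [0.0, 0.0, 0.0], [0.0, 0.0, 0.0]]
[[0.54, 0.26, 0.01], [0.54, 0.26, 0.01], [0.54, 0.26, 0.01], [0.54, 0.26, 0.01], [0.54, 0.26, 0.01], [0.54, 0.26, 0.01], [0.54, 0.26, 0.01], [0.54, 0.26, 0.01]] [[0.0, 0.0, 0.0], [0.0, 0.0, 0.0], [0.0, 0.0, 0.0], [0.0, 0.0, 0.0], [0.0, 0.0, 0.0], [0.0, 0.0, 0.0], [0.0, 0.0, 0.0], [0.0, 0.0, 0.0]]
0.036304072438588304
```

Call:
play_rows --translation '[[0.3,0.14,0],[0.54,0.26,0],[0.7,0.34,0],[0.7,0.34,0],[0.7,0.34,0],[0.7,0.34,0],[0.7,0.34,0],[0.7,0.34,0]]' --twist '[[0,0,0],[0,0,0],[0,0,0],[0,0,0],[0,0,0],[0,0,0],[0,0,0],[0,0,0]]' --gripper '[-1,-1,-1,-1,-1,-1,-1,-1]'

```text
time: 5.9
tool_pos: [0.5038, -0.0079, 0.4348]
ee_rot: [-3.137, -0.001, 1.664]
wrist_force: [0.7, 0.1, -0.2]
width: 0.0366
finger_force: 30.0
```

Call:
play_rows --translation '[[0.7,0.33,0],[0.7,0.33,0],[0.7,0.33,0],[0.7,0.33,0],[0.5,0.25,0],[0.3,0.14,0],[0,0,0],[0,0,0]]' --twist '[[0,0,0],[0,0,0],[0,0,0],[0,0,0],[0,0,0],[0,0,0],[0,0,0],[0,0,0]]' --gripper '[-1,-1,-1,-1,-1,-1,-1,-1]'

```text
time: 6.7
tool_pos: [0.5583, 0.1395, 0.4366]
ee_rot: [-3.139, 0.001, 1.664]
wrist_force: [-0.2, 0.1, -0.4]
width: 0.0364
finger_force: 30.0
```

```bash
cat > v.py <<'E'
from h import *
import sys
k=sys.argv[1]
plan([.558,.1405,.35],1.66,4)
b=snap("side","s"+k); a=snap("top","t"+k)
o=np.zeros((600,800,3),np.uint8)
c=cv2.resize(b[70:220,215:315,::-1],None,fx=4,fy=4,interpolation=cv2.INTER_CUBIC); o[:,:400]=c
d=cv2.resize(a[130:220,155:275,::-1],(400,300),interpolation=cv2.INTER_CUBIC); o[:300,400:]=d
cv2.imwrite(f"pics/v{k}.png",o)
for n in("well","guard_grip","vial_centre"):
  print(n,[(np.round(d["centre"],3).tolist(),round(d["score"],2)) for d in robot.spot_point(n,"side")[:4]],[(np.round(d["centre"],3).tolist(),round(d["score"],2)) for d in robot.spot_point(n,"top")[:4]])
E
python3 v.py 1
```

```text
from [0.5583 0.1395 0.4366] t 6.7
[[0.01, -0.0, 0.54], [0.01, -0.0, 0.54], [0.01, -0.0, 0.54], [0.01, -0.0, 0.54]] [[-0.01, 0.0, 0.01], [-0.01, 0.0, 0.01], [-0.01, 0.0, 0.01], [-0.01, 0.0, 0.01]]
well [([0.56, 0.141, 0.013], 0.84)] [([0.556, 0.141, 0.012], 0.92)]
guard_grip [([0.572, -0.001, 0.14], 0.92)] [([0.57, -0.002, 0.148], 0.86), ([0.712, 0.016, 0.008], 0.69)]
vial_centre [([0.351, -0.134, 0.048], 0.85), ([0.559, 0.137, 0.249], 0.77), ([0.32, -0.203, 0.053], 0.65)] [([0.317, -0.198, 0.047], 0.69), ([0.571, -0.002, 0.146], 0.55), ([0.349, -0.132, 0.049], 0.45)]
```

View pics/v1.png

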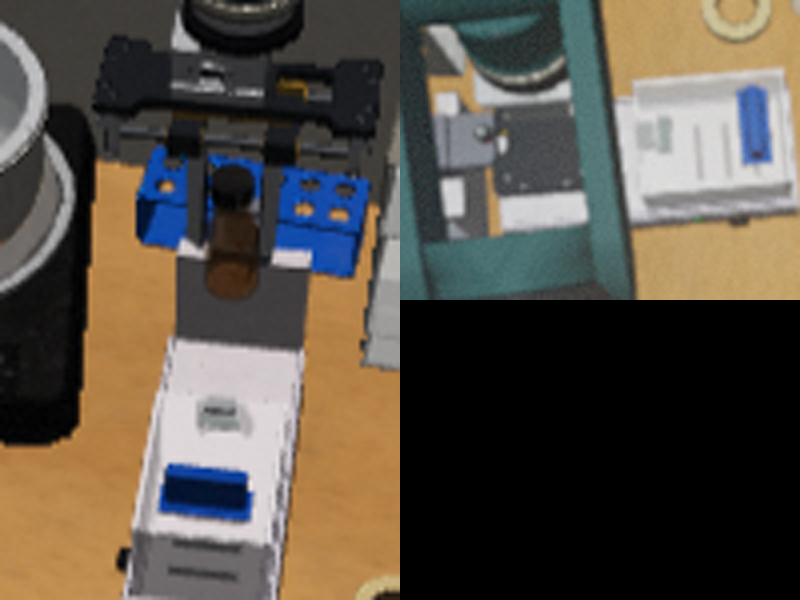

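The vial hangs upright between the fingers (amber body at crop x 206–259, bottom at 299). I'll fit its position in the hand from the side view.

```bash
cat > b.py <<'E'
from h import *
from scipy.optimize import minimize_scalar
t=np.linspace(0,2*np.pi,40)
im=cv2.imread("pics/side0.png"); im2=cv2.imread("pics/s1.png")
for nm,I,x,y0,z0 in(("table",im,.4255,-.2199,0.),("hand",im2,.5583,.1395,.1986)):
    h=cv2.cvtColor(I,cv2.COLOR_BGR2HSV)
    c=proj("side",[x,y0,z0+.02])[0].astype(int)
    sl=(slice(c[1]-14,c[1]+16),slice(c[0]-14,c[0]+15))
    print(nm); 
    m=(h[...,0]<18)&(h[...,1]>90)&(h[...,2]<150)&(h[...,2]>35)
    n_,l,s,ce=cv2.connectedComponentsWithStats(m[sl].astype(np.uint8)); i=1+np.argmax(s[1:,4]); print(s[i],ce[i])
    vs,us=np.where(l==i); us=us+c[0]-14; vs=vs+c[1]-14
    for dz in(0,.001):
      pass
    pts=lambda x,y:np.concatenate([np.c_[x+.019*np.cos(t),y+.019*np.sin(t),0*t+z] for z in(z0,z0+.05)])
    q=proj("side",pts(x,y0)); 
    print("pred bottom v",q[:,1].max(),"u",q[:,0].min(),q[:,0].max(),"| obs",vs.max()+.5,us.min()-.5,us.max()+.5)
    print("dv/dy per mm",proj("side",pts(x,y0+.001))[:,1].max()-q[:,1].max())
    if nm=="hand": print(h[vs.max()-2:vs.max()+5,int(np.median(us))])
    else: print(h[vs.max()-2:vs.max()+5,int(np.median(us[vs==vs.max()]))])
E
python3 b.py
```

```text
table
[  8   0  16  25 234] [15.89316239 14.23076923]
pred bottom v 281.4811336958502 u 185.51892006068834 201.5063575297177 | obs 281.5 186.5 202.5
dv/dy per mm -0.3238741314255549
[[ 14 188 114]
 [ 14 185 120]
 [ 15 159 149]
 [ 16 151 197]
 [ 17 150 197]
 [ 16 152 193]
 [ 16 153 195]]
hand
[10 14 12 10 99] [15.36363636 18.24242424]
pred bottom v 145.1650192454855 u 264.98701085272336 279.3128195161191 | obs 144.5 266.5 278.5
dv/dy per mm -0.2514312445596545
[[ 13 162  71]
 [ 11 162  66]
 [ 12 108  59]
 [  8  34  60]
 [173  16  64]
 [160  12  64]
 [170  12  65]]
```

Call:
play_rows --translation '[[0.02,-0.01,0.3],[0,0,0.5],[0,0,0.6],[0,0,0.6],[0,0,0.6],[0,0,0.6],[0,0,0.4],[0,0,0]]' --twist '[[-0.02,0,0],[0,0,0],[0,0,0],[0,0,0],[0,0,0],[0,0,0],[0,0,0],[0,0,0]]' --gripper '[-1,-1,-1,-1,-1,-1,-1,-1]'

```text
time: 7.9
tool_pos: [0.5571, 0.1402, 0.2896]
ee_rot: [-3.136, 0.001, 1.664]
wrist_force: [-0.4, 1.1, -1.8]
width: 0.0365
finger_force: 30.0
```

Call:
play_rows --translation '[[0,0,0],[0,0,0.05],[0,0,0.05],[0,0,0.05],[0,0,0.05],[0,0,0]]' --twist '[[0,0,0],[0,0,0],[0,0,0],[0,0,0],[0,0,0],[0,0,0]]' --gripper '[-1,-1,-1,-1,-1,-1]'

```text
time: 8.5
tool_pos: [0.5583, 0.1404, 0.2856]
ee_rot: [3.14, 0.0, 1.664]
wrist_force: [-0.5, -0.2, -1.0]
width: 0.0366
finger_force: 30.0
```

Call:
play_rows --translation '[[0,0,0.06],[0,0,0.06],[0,0,0.06],[0,0,0]]' --twist '[[0,0,0],[0,0,0],[0,0,0],[0,0,0]]' --gripper '[-1,-1,-1,-1]'

```text
time: 8.9
tool_pos: [0.5582, 0.1403, 0.278]
ee_rot: [3.141, 0.0, 1.664]
wrist_force: [0.0, 0.4, -0.7]
width: 0.0364
finger_force: 30.0
```

No force at 5 mm below the mouth, so it is going in.

Call:
play_rows --translation '[[0,0,0.12],[0,0,0.12],[0,0,0.12],[0,0,0.08],[0,0,0]]' --twist '[[0,0,0],[0,0,0],[0,0,0],[0,0,0],[0,0,0]]' --gripper '[-1,-1,-1,-1,-1]'

```text
time: 9.4
tool_pos: [0.5582, 0.1404, 0.2601]
ee_rot: [3.141, 0.0, 1.664]
wrist_force: [-0.6, -0.4, -1.1]
width: 0.0366
finger_force: 30.0
```

Call:
play_rows --translation '[[0,0,0.05],[0,0,0.05],[0,0,0]]' --twist '[[0,0,0],[0,0,0],[0,0,0]]' --gripper '[-1,-1,-1]'

```text
time: 9.7
tool_pos: [0.5583, 0.1404, 0.2568]
ee_rot: [3.14, 0.0, 1.664]
wrist_force: [-0.4, -0.7, -0.8]
width: 0.0366
finger_force: 30.0
```

Call:
play_rows --translation '[[0,0,0.05],[0,0,0.02],[0,0,0],[0,0,0],[0,0,0],[0,0,0],[0,0,0],[0,0,0]]' --twist '[[0,0,0],[0,0,0],[0,0,0],[0,0,0],[0,0,0],[0,0,0],[0,0,0],[0,0,0]]' --gripper '[-1,-1,-1,0.2,0.2,0.2,0.2,0.2]'

```text
time: 10.5
tool_pos: [0.5584, 0.1404, 0.2543]
ee_rot: [3.139, 0.0, 1.664]
wrist_force: [0.7, -0.1, -0.2]
width: 0.0565
finger_force: 0.0
```

Call:
play_rows --translation '[[0,0,-0.2],[0,0,-0.4],[0,0,-0.7],[0,0,-0.8],[0,0,-0.8],[0,0,-0.8],[0,0,-0.8],[0,0,0]]' --twist '[[0,0,0],[0,0,0],[0,0,0],[0,0,0],[0,0,0],[0,0,0],[0,0,0],[0,0,0]]' --gripper '[0.2,0.2,0.2,0.2,0.2,0.2,0.2,0.2]'

```text
time: 11.3
tool_pos: [0.5581, 0.1404, 0.4413]
ee_rot: [3.128, -0.001, 1.664]
wrist_force: [-0.2, 0.8, 1.4]
width: 0.0562
finger_force: 0.0
```

```bash
python3 v.py 2; python3 -c "
from h import *
print(proj('side',[[.558,.1405,.0645],[.558,.1405,.114]]))"
```

```text
from [0.5581 0.1404 0.4413] t 11.3
[[0.0, -0.01, 0.57], [0.0, -0.01, 0.57], [0.0, -0.0, 0.57], [0.0, -0.0, 0.57]] [[0.03, -0.0, 0.01], [0.03, -0.0, 0.01], [0.03, -0.0, 0.01], [0.03, -0.0, 0.01]]
well [([0.563, 0.144, 0.01], 0.58)] [([0.557, 0.141, 0.009], 0.7)]
guard_grip [([0.574, -0.003, 0.144], 0.89)] [([0.573, -0.004, 0.145], 0.91)]
vial_centre [([0.35, -0.138, 0.051], 0.9), ([0.318, -0.202, 0.05], 0.76)] [([0.348, -0.133, 0.048], 0.68), ([0.317, -0.199, 0.048], 0.49)]
[[270.20705565 171.28214251]
 [270.73160657 160.31184969]]
```

View pics/v2.png

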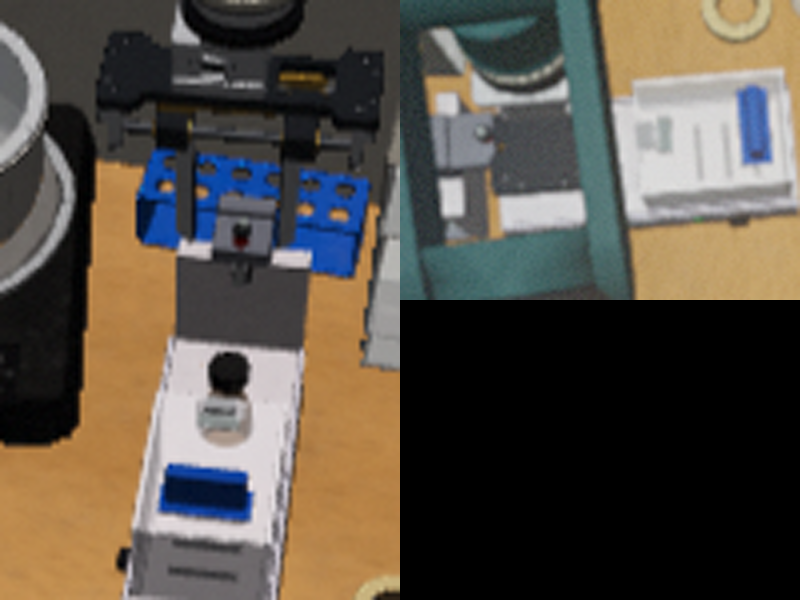

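The vial stands in the well, with its cap at crop (229,368), matching the predicted (223,361) for fully home. Now I move behind the guard grip with the fingers shut.

```bash
python3 -c "
from h import *
plan([.576,-.047,.435],1.66,8)"
```

```text
from [0.558  0.1404 0.4325] t 11.7
[[-0.59, 0.0, -0.01], [-0.59, 0.0, -0.01], [-0.59, 0.0, -0.01], [-0.59, 0.0, -0.01], [-0.59, 0.0, -0.01], [-0.59, 0.0, -0.01], [-0.59, 0.0, -0.01], [-0.59, 0.0, -0.01]] [[-0.0, 0.0, 0.0], [-0.0, 0.0, 0.0], [-0.0, 0.0, 0.0], [-0.0, 0.0, 0.0], [-0.0, 0.0, 0.0], [-0.0, 0.0, 0.0], [-0.0, 0.0, 0.0], [-0.0, 0.0, 0.0]]
```

Call:
play_rows --translation '[[-0.3,0,0],[-0.6,0,0],[-0.75,0,0],[-0.8,0,0],[-0.8,0,0],[-0.75,0,0],[-0.5,0,0],[-0.22,0,0]]' --twist '[[0,0,0],[0,0,0],[0,0,0],[0,0,0],[0,0,0],[0,0,0],[0,0,0],[0,0,0]]' --gripper '[-1,-1,-1,-1,-1,-1,-1,-1]'

```text
time: 12.5
tool_pos: [0.5755, -0.0502, 0.4338]
ee_rot: [3.141, 0.001, 1.661]
wrist_force: [-0.8, 0.7, -0.3]
width: 0.0007
finger_force: 0.0
```

Call:
play_rows --translation '[[0,0,0],[0,0,0.5],[0,0,0.6],[0,0,0.6],[0,0,0.4],[0,0,0.25],[0,0,0.1],[0,0,0]]' --twist '[[0,0,0],[0,0,0],[0,0,0],[0,0,0],[0,0,0],[0,0,0],[0,0,0],[0,0,0]]' --gripper '[-1,-1,-1,-1,-1,-1,-1,-1]'

```text
time: 13.3
tool_pos: [0.5758, -0.0471, 0.3362]
ee_rot: [3.14, -0.0, 1.664]
wrist_force: [-0.6, -0.3, -1.0]
width: 0.0007
finger_force: 0.0
```

Call:
play_rows --translation '[[0,0,0],[0,0,0]]' --twist '[[0,0,0],[0,0,0]]' --gripper '[-1,-1]'

```text
time: 13.5
tool_pos: [0.576, -0.0476, 0.3376]
ee_rot: [3.137, 0.001, 1.664]
wrist_force: [0.2, -0.1, -0.1]
width: 0.0008
finger_force: 0.0
```

```bash
cat > w.py <<'E'
from h import *
import sys
k=sys.argv[1]
b=snap("side","s"+k)
c=cv2.resize(b[90:240,215:315,::-1],None,fx=4,fy=4,interpolation=cv2.INTER_CUBIC); cv2.imwrite(f"pics/w{k}.png",c)
E
python3 w.py 3
```

```text
(no output)
```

View pics/w3.png

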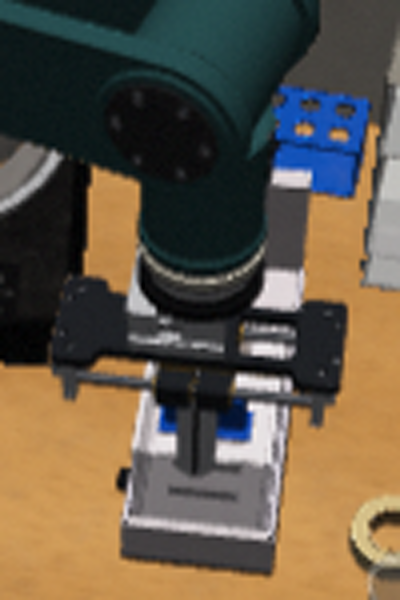

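The closed fingers stand behind the blue grip, at about crop (196,450) against the grip's (206,420). Starting the push.

Call:
play_rows --translation '[[0.1,0,0],[0.12,0,0],[0.12,0,0],[0.12,0,0],[0.12,0,0],[0.1,0,0],[0.1,0,0],[0.1,0,0]]' --twist '[[0,0,0],[0,0,0],[0,0,0],[0,0,0],[0,0,0],[0,0,0],[0,0,0],[0,0,0]]' --gripper '[-1,-1,-1,-1,-1,-1,-1,-1]'

```text
time: 14.35
tool_pos: [0.5725, -0.0127, 0.3363]
ee_rot: [3.14, 0.002, 1.664]
wrist_force: [0.5, -1.9, -1.2]
width: 0.0002
finger_force: 1.1
```

Call:
play_rows --translation '[[0.12,0,0],[0.15,0,0],[0.15,0,0],[0.15,0,0],[0.15,0,0],[0.15,0,0],[0.15,0,0],[0.15,0,0]]' --twist '[[0,0,0],[0,0,0],[0,0,0],[0,0,0],[0,0,0],[0,0,0],[0,0,0],[0,0,0]]' --gripper '[-1,-1,-1,-1,-1,-1,-1,-1]'

```text
time: 15.15
tool_pos: [0.568, 0.0346, 0.3362]
ee_rot: [3.14, 0.0, 1.664]
wrist_force: [-1.2, -2.6, 0.3]
width: 0.0004
finger_force: 1.1
```

```bash
python3 -c "
from h import *
b=robot.snapshot('side');o=robot.get_obs();print(o['tool_pos'],o['wrist_force'],o['wrist_torque'])
for c in('side','top'):
  if c=='top': robot.snapshot(c)
  print([(np.round(d['centre'],3).tolist(),round(d['score'],2)) for d in robot.spot_point('guard_grip',c)[:3]])"
```

```text
[0.56793351 0.03538116 0.33623578] [-1.03554433 -0.9734528  -0.8339536 ] [-0.14824006  0.0249492   0.03361061]
[([0.567, 0.05, 0.144], 0.61), ([0.387, -0.05, 0.007], 0.26)]
[([0.564, 0.048, 0.144], 0.74)]
```

Call:
play_rows --translation '[[0.15,0,0],[0.15,0,0],[0.15,0,0],[0.15,0,0],[0.15,0,0],[0.15,0,0],[0.15,0,0],[0.1,0,0]]' --twist '[[0,0,0],[0,0,0],[0,0,0],[0,0,0],[0,0,0],[0,0,0],[0,0,0],[0,0,0]]' --gripper '[-1,-1,-1,-1,-1,-1,-1,-1]'

```text
time: 16.15
tool_pos: [0.5639, 0.0805, 0.3363]
ee_rot: [3.139, -0.0, 1.664]
wrist_force: [2.0, -2.4, -0.5]
width: 0.0005
finger_force: 1.1
```

Call:
play_rows --translation '[[0.06,0,0],[0.06,0,0],[0.03,0,0],[0.03,0,0]]' --twist '[[0,0,0],[0,0,0],[0,0,0],[0,0,0]]' --gripper '[-1,-1,-1,-1]'

```text
time: 16.55
tool_pos: [0.5633, 0.087, 0.3363]
ee_rot: [3.139, 0.0, 1.664]
wrist_force: [1.0, -1.9, 0.3]
width: 0.0007
finger_force: 1.0
```

Call:
play_rows --translation '[[0.03,0,0],[0.03,0,0],[0.03,0,0]]' --twist '[[0,0,0],[0,0,0],[0,0,0]]' --gripper '[-1,-1,-1]'

```text
time: 16.85
tool_pos: [0.5629, 0.0906, 0.3363]
ee_rot: [3.139, 0.0, 1.664]
wrist_force: [0.9, -1.6, 1.3]
width: 0.0003
finger_force: 1.0
```

Call:
play_rows --translation '[[0.04,0,0],[0.04,0,0]]' --twist '[[0,0,0],[0,0,0]]' --gripper '[-1,-1]'

```text
time: 17.05
tool_pos: [0.5626, 0.0939, 0.3363]
ee_rot: [3.14, 0.0, 1.664]
wrist_force: [0.5, -2.7, 0.3]
width: -0.0001
finger_force: 1.0
```

Call:
play_rows --translation '[[0.04,0,0],[0.04,0,0]]' --twist '[[0,0,0],[0,0,0]]' --gripper '[-1,-1]'

```text
time: 17.25
tool_pos: [0.5623, 0.0966, 0.3363]
ee_rot: [3.14, 0.002, 1.664]
wrist_force: [2.0, -6.2, 0.1]
width: 0.0005
finger_force: 3.0
```

Call:
play_rows --translation '[[0.04,0,0],[0.04,0,0]]' --twist '[[0,0,0],[0,0,0]]' --gripper '[-1,-1]'

```text
time: 17.45
tool_pos: [0.5622, 0.0985, 0.3364]
ee_rot: [3.14, 0.006, 1.662]
wrist_force: [2.8, -9.1, 1.4]
width: 0.0005
finger_force: 4.6
```

Call:
play_rows --translation '[[0.03,0,0],[0.02,0,0]]' --twist '[[0,0,0],[0,0,0]]' --gripper '[-1,-1]'

```text
time: 17.65
tool_pos: [0.562, 0.1002, 0.3363]
ee_rot: [3.14, 0.006, 1.662]
wrist_force: [1.8, -10.5, 0.9]
width: 0.0002
finger_force: 4.9
```

Call:
play_rows --translation '[[0.03,0,0],[0.02,0,0]]' --twist '[[0,0,0],[0,0,0]]' --gripper '[-1,-1]'

```text
time: 17.85
tool_pos: [0.5619, 0.102, 0.3363]
ee_rot: [3.14, 0.007, 1.662]
wrist_force: [1.9, -10.5, 0.9]
width: 0.0005
finger_force: 5.1
```

The force plateaus while the guard still moves, so this is the ramp, not the stop. Continuing.

Call:
play_rows --translation '[[0.03,0,0],[0.03,0,0]]' --twist '[[0,0,0],[0,0,0]]' --gripper '[-1,-1]'

```text
time: 18.05
tool_pos: [0.5617, 0.1042, 0.3363]
ee_rot: [3.14, 0.007, 1.662]
wrist_force: [1.8, -9.6, 0.7]
width: 0.0003
finger_force: 5.4
```

Call:
play_rows --translation '[[0.03,0,0],[0.03,0,0]]' --twist '[[0,0,0],[0,0,0]]' --gripper '[-1,-1]'

```text
time: 18.25
tool_pos: [0.5614, 0.1064, 0.3363]
ee_rot: [3.14, 0.008, 1.661]
wrist_force: [0.9, -11.3, -0.1]
width: 0.0002
finger_force: 5.7
```

Call:
play_rows --translation '[[0.03,0,0],[0.03,0,0]]' --twist '[[0,0,0],[0,0,0]]' --gripper '[-1,-1]'

```text
time: 18.45
tool_pos: [0.5613, 0.1086, 0.3363]
ee_rot: [3.14, 0.008, 1.661]
wrist_force: [0.9, -12.8, 0.3]
width: 0.0005
finger_force: 6.1
```

Call:
play_rows --translation '[[0.03,0,0],[0.02,0,0]]' --twist '[[0,0,0],[0,0,0]]' --gripper '[-1,-1]'

```text
time: 18.65
tool_pos: [0.5609, 0.112, 0.3363]
ee_rot: [3.14, 0.003, 1.662]
wrist_force: [1.3, -4.5, -0.3]
width: 0.0009
finger_force: 2.8
```

Call:
play_rows --translation '[[0.03,0,0],[0.02,0,0]]' --twist '[[0,0,0],[0,0,0]]' --gripper '[-1,-1]'

```text
time: 18.85
tool_pos: [0.5607, 0.1142, 0.3363]
ee_rot: [3.14, 0.003, 1.663]
wrist_force: [0.5, -5.9, 0.4]
width: 0.0005
finger_force: 2.9
```

Eased at about y = 0.111, which is the flat. The click is expected near 0.119, so I go in small steps.

Call:
play_rows --translation '[[0.025,0,0],[0.025,0,0]]' --twist '[[0,0,0],[0,0,0]]' --gripper '[-1,-1]'

```text
time: 19.05
tool_pos: [0.5605, 0.1162, 0.3363]
ee_rot: [3.14, 0.003, 1.663]
wrist_force: [1.0, -5.3, 0.6]
width: 0.0005
finger_force: 2.8
```

Call:
play_rows --translation '[[0.025,0,0],[0,0,0]]' --twist '[[0,0,0],[0,0,0]]' --gripper '[-1,-1]'

```text
time: 19.25
tool_pos: [0.5604, 0.1171, 0.3363]
ee_rot: [3.14, 0.004, 1.663]
wrist_force: [0.8, -6.7, 1.4]
width: 0.0005
finger_force: 3.4
```

Call:
play_rows --translation '[[0.025,0,0],[0,0,0]]' --twist '[[0,0,0],[0,0,0]]' --gripper '[-1,-1]'

```text
time: 19.45
tool_pos: [0.5603, 0.1182, 0.3363]
ee_rot: [3.14, 0.004, 1.663]
wrist_force: [1.1, -5.8, 1.0]
width: 0.0009
finger_force: 3.1
```

Call:
play_rows --translation '[[0.025,0,0],[0,0,0]]' --twist '[[0,0,0],[0,0,0]]' --gripper '[-1,-1]'

```text
time: 19.65
tool_pos: [0.5602, 0.1188, 0.3363]
ee_rot: [3.14, 0.005, 1.662]
wrist_force: [1.6, -7.0, 0.3]
width: 0.0005
finger_force: 4.0
```

Call:
play_rows --translation '[[0.02,0,0],[0,0,0]]' --twist '[[0,0,0],[0,0,0]]' --gripper '[-1,-1]'

```text
time: 19.85
tool_pos: [0.5602, 0.1192, 0.3363]
ee_rot: [3.14, 0.006, 1.662]
wrist_force: [1.9, -8.7, 0.8]
width: 0.0005
finger_force: 4.5
```

Call:
play_rows --translation '[[0.02,0,0],[0,0,0]]' --twist '[[0,0,0],[0,0,0]]' --gripper '[-1,-1]'

```text
time: 20.05
tool_pos: [0.5602, 0.1196, 0.3363]
ee_rot: [3.14, 0.007, 1.662]
wrist_force: [1.6, -10.2, 0.6]
width: 0.0005
finger_force: 5.1
```

Call:
play_rows --translation '[[0.015,0,0],[0,0,0]]' --twist '[[0,0,0],[0,0,0]]' --gripper '[-1,-1]'

```text
time: 20.25
tool_pos: [0.5601, 0.12, 0.3364]
ee_rot: [3.14, 0.008, 1.662]
wrist_force: [1.5, -11.4, 0.4]
width: 0.0005
finger_force: 5.5
```

Call:
play_rows --translation '[[0.02,0,0],[0,0,0]]' --twist '[[0,0,0],[0,0,0]]' --gripper '[-1,-1]'

```text
time: 20.45
tool_pos: [0.5601, 0.1205, 0.3364]
ee_rot: [3.14, 0.009, 1.661]
wrist_force: [1.5, -12.0, 1.0]
width: 0.0008
finger_force: 6.1
```

Call:
play_rows --translation '[[0.015,0,0],[0,0,0],[0,0,0]]' --twist '[[0,0,0],[0,0,0],[0,0,0]]' --gripper '[-1,-1,-1]'

```text
time: 20.75
tool_pos: [0.5601, 0.1208, 0.3364]
ee_rot: [3.14, 0.009, 1.661]
wrist_force: [1.6, -12.9, 0.6]
width: 0.0005
finger_force: 6.5
```

```bash
python3 -c "
from h import *
for i in range(8):
  robot.snapshot('side'); o=robot.get_obs(); print(o['tool_pos'][1].round(4),o['wrist_force'].round(1),round(o['finger_force'],1))"
```

```text
0.1208 [  0.9 -13.1   1.6] 6.5
0.1208 [  1.  -13.    1.4] 6.5
0.1208 [  1.7 -12.9   0.9] 6.5
0.1208 [  2.1 -13.1   1. ] 6.5
0.1208 [  1.4 -13.4   0.7] 6.5
0.1208 [  1.9 -12.6   0.3] 6.5
0.1208 [  1.7 -12.5   1.5] 6.5
0.1208 [  0.5 -12.9   0.7] 6.5
```

A steady 13 N is past the click and well under the 18 N limit. Backing off to check.

Call:
play_rows --translation '[[-0.1,0,0],[-0.3,0,0],[-0.5,0,0],[-0.5,0,-0.4],[-0.5,0,-0.8],[-0.5,0,-0.8],[-0.5,0,-0.8],[-0.5,0,-0.6]]' --twist '[[0,0,0],[0,0,0],[0,0,0],[0,0,0],[0,0,0],[0,0,0],[0,0,0],[0,0,0]]' --gripper '[-1,-1,-1,-1,-1,-1,-1,-1]'

```text
time: 21.95
tool_pos: [0.5718, -0.0119, 0.4746]
ee_rot: [3.138, -0.002, 1.665]
wrist_force: [0.1, -0.5, -0.7]
width: 0.0005
finger_force: 0.0
```

Call:
play_rows --translation '[[-0.8,0.4,0],[-0.8,0.6,0],[-0.8,0.6,0],[-0.8,0.6,0],[-0.8,0.6,0],[-0.8,0.6,0],[-0.5,0.3,0],[0,0,0]]' --twist '[[0,0,0],[0,0,0],[0,0,0],[0,0,0],[0,0,0],[0,0,0],[0,0,0],[0,0,0]]' --gripper '[-1,-1,-1,-1,-1,-1,-1,-1]'

```text
time: 22.75
tool_pos: [0.7408, -0.2119, 0.4682]
ee_rot: [-3.139, -0.003, 1.662]
wrist_force: [0.1, 0.5, -0.3]
width: 0.0006
finger_force: 0.0
```

```bash
python3 - <<'E'
from h import *
print(robot.get_obs()["tool_pos"],robot.get_obs()["time"])
b=snap("side","s9"); a=snap("top","t9")
print([(np.round(d['centre'],3).tolist(),round(d['score'],2)) for c in("side","top") for d in robot.spot_point('guard_grip',c)[:2]])
o=np.zeros((600,800,3),np.uint8)
o[:]=0; c=cv2.resize(b[90:190,230:310,::-1],(480,600),interpolation=cv2.INTER_CUBIC); o[:,:480]=c
c=cv2.imread("pics/side0.png")[110:150,250:300]; o[:256,480:]=cv2.resize(c,(320,256),interpolation=cv2.INTER_CUBIC)
c=a[130:210,155:275,::-1]; o[300:513,480:]=cv2.resize(c,(320,213),interpolation=cv2.INTER_CUBIC)
cv2.imwrite("pics/w9.png",o)
E
```

```text
[ 0.74079816 -0.21193173  0.46820026] 22.75
[([0.556, 0.13, 0.145], 0.89)]
```

View pics/w9.png

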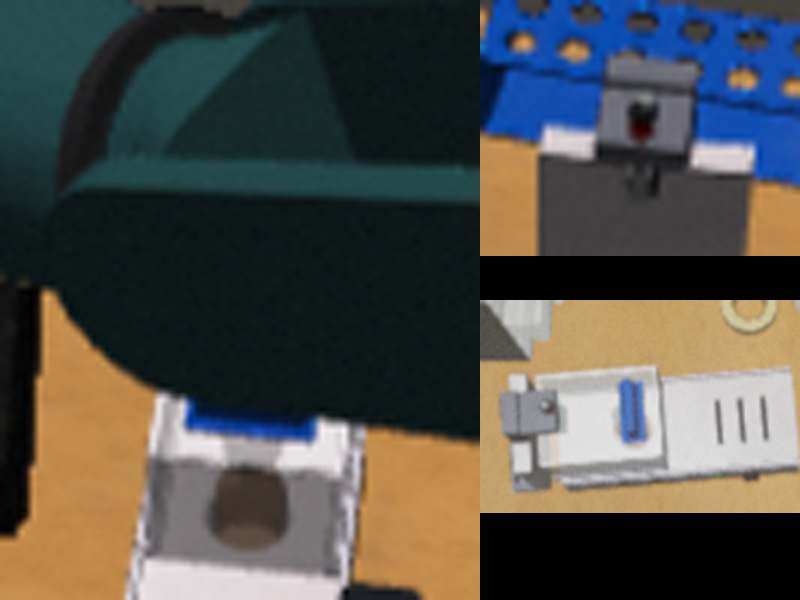

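The guard is shut over the vial (grip at y ≈ 0.13), but the forearm hides the bolt. I'll move the arm back towards the base for a clear look.

Call:
play_rows --translation '[[-0.3,-0.7,0],[-0.4,-0.9,0],[-0.4,-0.95,0],[-0.4,-0.95,0],[-0.4,-0.95,0],[-0.4,-0.95,0],[-0.4,-0.95,0],[-0.3,-0.7,0]]' --twist '[[0,0,0],[0,0,0],[0,0,0],[0,0,0],[0,0,0],[0,0,0],[0,0,0],[0,0,0]]' --gripper '[-1,-1,-1,-1,-1,-1,-1,-1]'

```text
time: 23.75
tool_pos: [0.4668, -0.3532, 0.4739]
ee_rot: [3.138, 0.002, 1.665]
wrist_force: [0.4, 0.2, 0.7]
width: 0.0007
finger_force: 0.0
```

```bash
python3 - <<'E'
from h import *
print(robot.get_obs()["tool_pos"],robot.get_obs()["time"])
b=snap("side","s10")
o=np.zeros((600,800,3),np.uint8)
c=cv2.resize(b[90:190,230:310,::-1],(480,600),interpolation=cv2.INTER_CUBIC); o[:,:480]=c
c=cv2.imread("pics/side0.png")[110:150,250:300]; o[:256,480:]=cv2.resize(c,(320,256),interpolation=cv2.INTER_CUBIC)
c=b[110:150,250:300,::-1]; o[300:556,480:]=cv2.resize(c,(320,256),interpolation=cv2.INTER_CUBIC)
cv2.imwrite("pics/w10.png",o)
E
```

```text
[ 0.46678999 -0.3531653   0.47393521] 23.75
```

View pics/w10.png

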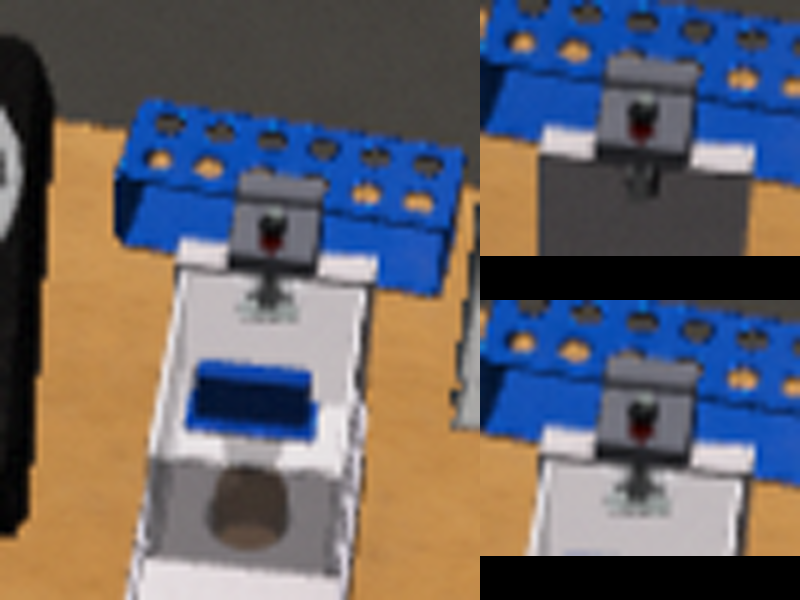

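The guard is shut over the vial. The bolt head and red band sit at the same height as at the start (crop about (642,110) and (642,131)), so the bolt has dropped behind the tooth. Handing in.

```bash
python3 -c "
from bench import robot
print(robot.close_job())"
```

```text
the job is handed in; nothing more can be done
None
```

The amber vial stands in the mixer well and the guard is shut over it; I pushed with 13 N, and in the pictures afterwards the guard stayed shut with the bolt down, so I handed the job in at about 24 s with nothing else touched.

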